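# Test a rubber sample with the sprung-pin tester and mark its reading

### The arm

A 6-joint arm with a two-finger parallel gripper is mounted at the origin on a cart in front of the work surface, level with it; the furniture and walls round the work are solid. World frame = base frame: x ahead of the robot, y to its left, z up, the work surface at z = 0. Lengths are in m, angles in rad, forces in N, time in s.
With the tool pointing down it reaches from about 0.3 to 0.775 m from the base axis. Payload 14.6 kg.
Tool frame: the origin (TCP) lies at the very end of the fingers, on their centre line; the grasp point (between the pads) lies 19 mm behind it; z points along the fingers, y is the line along which they close (so a half turn about z gives the same grasp; the last joint's range is limited). The gripper opens to 94 mm and grips with 3 to 60 N. Pads are 16 mm wide; open, the fingers measure 119 mm over their backs; the gripper's body (75 mm by 177 mm) begins 78 mm behind the grasp point.
Start: joints at [1.223, 0.3, 1.521, -0, 1.321, -0.067], TCP at [0.152, 0.528, 0.205] pointing down, gripper open.
Joint ranges: [-3.03, 3.03], [-0.79, 2.21], [0.23, 2.52], [-1.04, 4.18], [0, 3.07], [-2.55, 2.55]. Speed limits (rad/s): [2.22, 2.22, 2.57, 3.14, 3.14, 3.14].

### API

Orientations are given as a rotation vector (axis times angle).
In Python, from cell import get_state, camera, get_calibration, sign_off gives the robot as it stands.
- The arm moves only by the tool servo_tool, never from a script. Its argument "rows" is one flat list of numbers, 7 for each row, row after row: the shift along the tool's x, y, z in cm, then the turn, a rotation vector about the tool's x, y, z in rad, then the closure in counts, from 0 (fully open) to 255 (shut). A call has 1 to 10 rows; each row is the pose to reach, as a shift and turn from the pose commanded when the call began, along the tool's axes at that moment; what a row does not reach only later rows make up. A row lasts 1/10 s, in which the tool goes at most 50 mm and 8.59 degrees, less where a joint would pass 70% of its speed; a pose out of reach is approached as far as the arm can. A call with a gripper value outside its range is refused whole. The fingers move at their own pace and stop on an object; "squeeze" is the grip in N (left out, the last holds). Time passes only in rows, so rows that repeat a pose let the fingers close. It gives the time, the measured TCP pose, the force, the opening and the grip force at its end, in the units of the state.
- get_state(): the state, without advancing time (a new reading comes with each control period).
- camera(name): name is "side" or "top"; returns the picture (384x512x3 uint8, red, green, blue); there is no depth.
- get_calibration(name): a dict with "fx", "fy", "cx", "cy" (pixels), "origin" and "attitude" of the camera in the world. Camera axes: x right, y down, z forward; pixel columns grow to the right and rows downward; lengths in m; the calibration is good to about 2 mm. A picture is of the moment at which its call begins. get_calibration takes no time and is no camera call.
- sign_off(): hands the job in; it is judged then, once.
The state is a dict: "time": time; "q": joint angles; "joint_velocities": joint speeds; "effort": joint torques, N m; "eef_pos": TCP position; "orientation": TCP orientation; "wrist_force": force on the tool from outside, world axes, zero at the start; "wrist_torque": the same for the moment, N m; "opening": finger opening in m; "gripper_force": force on a finger pad.
Only numpy, scipy, OpenCV 4.12 (cv2) and the standard library are available. Lean on these libraries where they do the work, as an engineer would, in place of code of your own. Each camera call takes 0.05 s, during which the arm holds its last target. There are 200 camera calls.

### The job

Take the orange hand tester out of its cradle and press it straight down on the yellow spot of the rubber sample with about 12 N for a good second, foot flat on the rubber, so that its sprung pin sinks in and drives the readout's blue needle to the sample's reading. Stand the tester back upright in the middle of its cradle, then slide the red marker on the readout until it stands level with the needle. Leave the vial, the padlock and the lock cylinder where they are.

Things in the scene. Friction and masses are not known exactly. Their poses are not given: they have to be found in the camera images.
- tester_grip (a point): Centre of the hand tester's orange square grip (30 x 30 mm, black bands, black cap), 45 mm above the flat underside of its foot. The grip runs from 16 to 73 mm above the underside, the cap's top is at 84 mm; mass 0.23 kg. z points up along the tester; x and y are square to the grip's faces.
- tester_foot (a point): Centre of the flat underside of the tester's round steel foot, 44 mm across and 16 mm high; axes as the grip's. A blunt sprung steel pin 8 mm across stands 16 mm out below it on the axis when free; it yields at 0.3 N + 0.3 N per mm.
- cradle_top (a point): Cradle, fixed: grey turned metal block 60 mm across (68 mm at its base), 24 mm high, with a round hole 32 mm across and 21 mm deep. The point is at the centre of its flat top. The tester stands in it upright, with its foot on the top and its pin hanging free in the hole.
- pad_frame: Fixed square metal frame 94 x 94 x 12 mm that holds a dark rubber sample 80 x 80 mm; origin at the centre of its underside, on the bench.
- pad_spot (a point): Centre of the yellow test spot (22 mm across) in the middle of the rubber, but at the height of the frame's rim, 12 mm above the bench. The rubber's top is not at this height: it lies 16 to 22 mm above the bench, unlike from sample to sample, and must be found by feel. Under the tester's foot the sample gives by about 1 mm per 6 N.
- needle (a joint): Blue needle (28 x 4 mm) on the white scale of the grey readout box (70 x 150 x 25 mm, fixed), in m from zero at the scale's left end as the robot sees it. It moves 6 mm for every mm that the pin sinks into the sample (sensed in the sample's frame) and stays at the deepest value. A full test gives 0.02 to 0.08, unlike from sample to sample.
- needle_tip (a point): Point on the needle's line, moving with it; axes of the readout box (x away from the robot at yaw 0, y along the scale).
- marker (a joint): Red sliding marker on the front edge of the readout's top, in m from the same zero and in the same direction as the needle (0 to 0.1); it stands level with the needle when both values are equal. It stays where it is left; sliding takes about 1.5 N.
- marker_grip (a point): Point to grip on the red marker, an upright red fin 18 mm (x) x 12 mm (y, along the scale) on a foot 24 x 16 x 9 mm; the point is 25 mm above the readout's top and the fin's top is 41 mm above it. Axes of the readout box: the marker slides along y; sliding to -y increases its joint value.
- vial: Bystander: orange plastic vial with white cap, 40 mm across, 70 mm high; origin at the centre of its underside.
- padlock: Bystander: brass-coloured padlock lying flat, 72 x 47 x 20 mm; origin at the centre of its underside. The tall green arbor press (fixed, part of the room, at x 0.57, y -0.2) stands to the robot's right of it: keep the arm clear of it.
- lock_cylinder: Bystander: brass lock cylinder standing with a key upright in it, 35 mm across, 64 mm high; origin at the centre of its underside.
Things that resemble listed ones, but are neither listed nor needed, are in the scene too. What is shaped like the part that bears tester_grip but pink or purple is not meant.

How it is judged:
By the outcome, as a careful person would: the job done as asked, in the order asked, and still so for the second after the job is handed in, with the robot touching nothing.
It also fails if it takes over 72 s, if anything falls off the work surface, if the arm or the gripper's body presses on something with over 40 N, if the wrist force passes 120 N, or if a joint passes its speed limit or range.

## Working session

There is one attempt and no reset: what is moved stays moved. The work goes in short steps, Python scripts to look and compute and a tool call to move; the robot and the scene stay as the last step left them, time stands still between calls to the robot, and variables do not carry over. Pictures are saved under pics/ and viewed, at most 10 in all, crops included, and the job is handed in when it is done.

Besides the shell and the picture viewer there is one more tool, called after ">>>" by a JSON object that holds its "op" and its "data", one argument or row to a line. servo_tool: Moves the arm, as the interface text tells. Its arguments: {"type":"object","properties":{"rows":{"type":"array","items":{"type":"number"}},"squeeze":{"type":"number"}},"required":["rows"]}

```bash
mkdir -p pics; python3 - <<'E'
from cell import *
import cv2
for n in("top","side"):
    cv2.imwrite(f"pics/{n}0.png",cv2.resize(camera(n)[:,:,::-1],(800,600),interpolation=cv2.INTER_CUBIC)); print(n,get_calibration(n))
print(get_state())
E
```

```text
top {'fx': 411.406578948364, 'fy': 411.406578948364, 'cx': 263.81516410617263, 'cy': 188.79957279575783, 'origin': array([ 0.47005943, -0.00549629,  1.23351507]), 'attitude': array([-2.17294623,  2.21072213, -0.07536914])}
side {'fx': 456.1498991132894, 'fy': 456.1498991132894, 'cx': 257.72267046027014, 'cy': 200.9090393442107, 'origin': array([0.43094627, 0.68340414, 0.94227829]), 'attitude': array([-0.29238797,  2.90632828, -1.01380982])}
{'time': 0.1, 'q': array([ 1.22342147e+00,  3.00406784e-01,  1.52148676e+00, -2.19352353e-05,
        1.32071228e+00, -6.65776661e-02]), 'joint_velocities': array([-7.04682564e-04, -7.05452981e-04, -1.34912972e-03, -1.33367373e-03,
       -4.06997119e-05, -1.35366613e-03]), 'effort': array([ 1.06860763e-03, -5.32635498e+01, -3.53295708e+01,  7.09553459e-02,
        2.33792252e-02,  2.13949733e-05]), 'eef_pos': array([0.15233633, 0.52824702, 0.20496151]), 'orientation': array([-4.39592822e-01, -3.11049556e+00,  1.56428136e-03]), 'wrist_force': array([-0.63238433, -0.15544136, -0.12543069]), 'wrist_torque': array([0.00593569, 0.02434237, 0.01226444]), 'gripper_force': 0.0, 'opening': 0.09344707211096574}
```

View pics/top0.png

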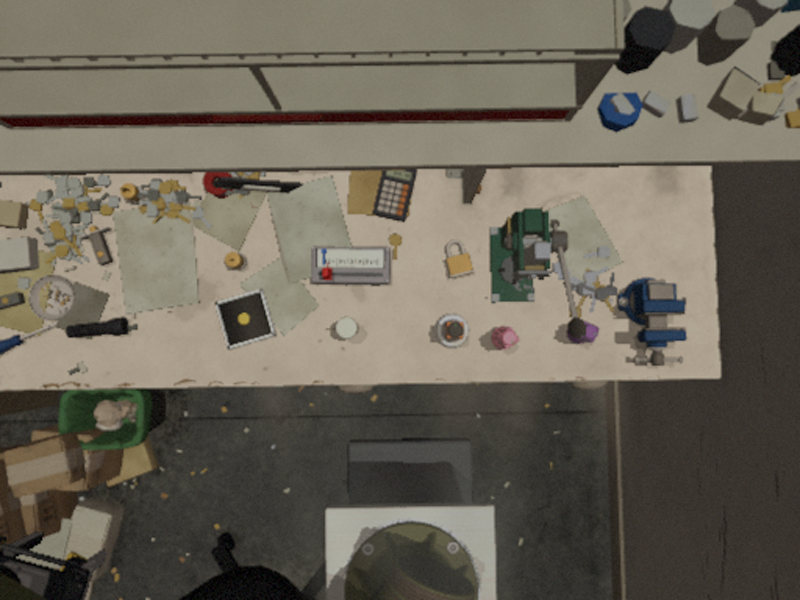

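View pics/side0.png

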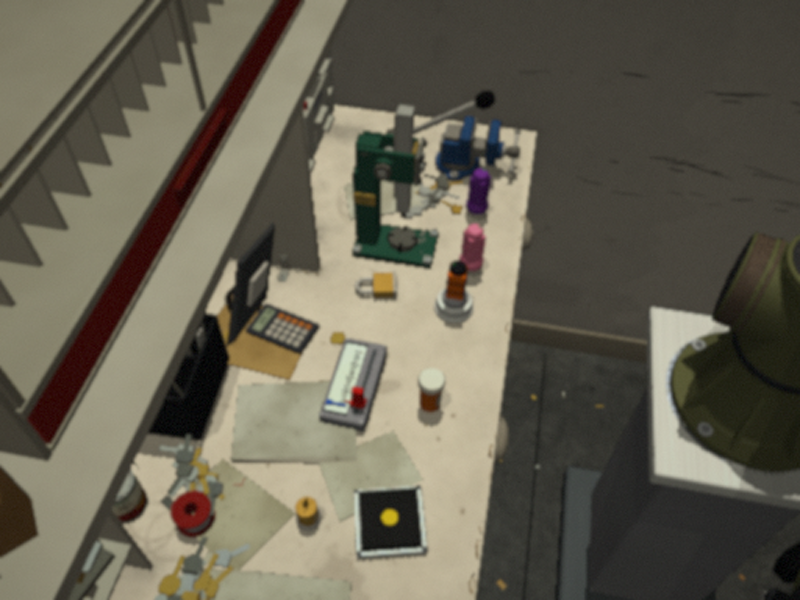

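Top view: the orange tester with its black cap stands in the grey cradle at (453,330), or side (457,283). The pink (505,338) and purple (583,330) lookalikes stand on the bare bench and are not meant. The pad is at (244,318), the readout at (350,265), the red marker at (326,272) and the vial at (346,328). I'll confirm these in one enlarged crop.

```bash
cat > h.py <<'E'
from cell import *
import cv2,numpy as np
from scipy.spatial.transform import Rotation as R
def ray(n,u,v,z):
    c=get_calibration(n); d=R.from_rotvec(c['attitude']).apply([(u-c['cx'])/c['fx'],(v-c['cy'])/c['fy'],1])
    o=c['origin']; return o+d*(z-o[2])/d[2]
def proj(n,p):
    c=get_calibration(n); q=R.from_rotvec(c['attitude']).inv().apply(np.array(p)-c['origin'])
    return c['fx']*q[0]/q[2]+c['cx'],c['fy']*q[1]/q[2]+c['cy']
def crop(img,u0,v0,w,h,s):
    c=cv2.resize(img[v0:v0+h,u0:u0+w,::-1],None,fx=s,fy=s,interpolation=cv2.INTER_CUBIC).copy()
    for i in range(0,w,10):
        cv2.line(c,(i*s,0),(i*s,5),(0,255,0),1); cv2.putText(c,str(u0+i),(i*s,15),0,.35,(0,255,0))
    for i in range(0,h,10):
        cv2.line(c,(0,i*s),(5,i*s),(0,255,0),1); cv2.putText(c,str(v0+i),(6,i*s+4),0,.35,(0,255,0))
    return c
E
python3 - <<'E'
from h import *
t=camera("top"); s=camera("side")
np.save("t0.npy",t);np.save("s0.npy",s)
a=np.hstack([crop(t,270,190,50,37,8),crop(s,270,160,50,37,8)])
b=np.hstack([crop(t,130,180,50,37,8),crop(t,195,150,50,37,8)])
cv2.imwrite("pics/c1.png",np.vstack([a,b]))
E
```

```text
(no output)
```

View pics/c1.png

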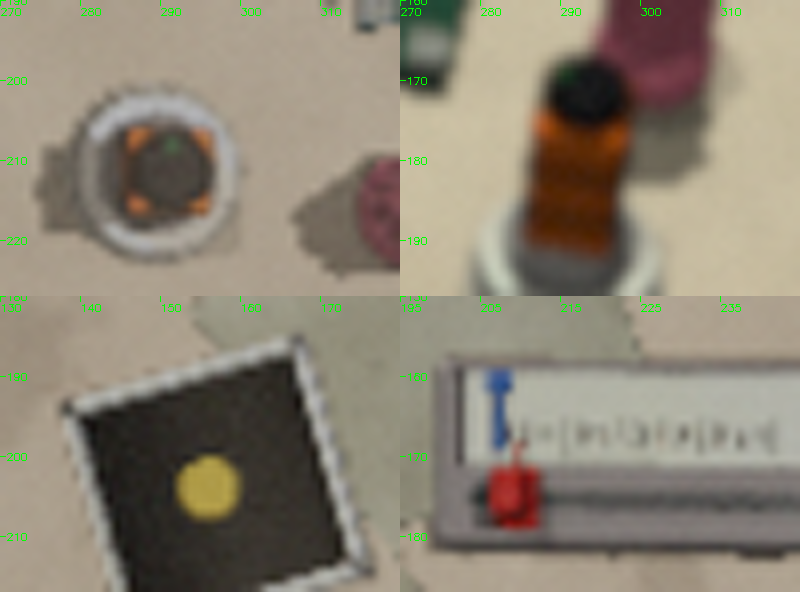

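The crop confirms the orange tester in the grey cradle, with its grip corners at top px (287..296, 207..216) and the cradle's outer edge at cols 281–299.5. The spot is at (156,203.8), the needle at x≈207.5 and the marker at x≈209.

```bash
python3 - <<'E'
from h import *
np.set_printoptions(precision=4,suppress=True)
t=np.load("t0.npy");s=np.load("s0.npy")
def cols(img,u0,v0,w,h):
    c=img[v0:v0+h,u0:u0+w]; return cv2.cvtColor(c,cv2.COLOR_RGB2HSV).astype(int)
h=cols(t,280,200,22,24); m=(h[...,0]<14)&(h[...,1]>140)&(h[...,2]>60)
ys,xs=np.nonzero(m); print("orange",list(zip(xs+280,ys+200)))
r=cv2.minAreaRect(np.c_[xs+280,ys+200].astype(np.float32));print(r, ray("top",*r[0],.097))
for p in cv2.boxPoints(r): print(ray("top",*p,.097))
print("cradle",ray("top",289.6,210.8,.024), "edges",ray("top",281,211,.024),ray("top",299.5,211,.024),ray("top",290,201,.024),ray("top",290,221.5,.024))
print("cap side",ray("side",291.5,167.5,.108), "cap top", ray("top",291,210.5,.108))
h=cols(t,140,190,40,30); m=(abs(h[...,0]-26)<8)&(h[...,1]>110)&(h[...,2]>100)
ys,xs=np.nonzero(m);ys=ys+190;xs=xs+140;k=(abs(xs-156)<7)&(abs(ys-204)<7);print("spot",k.sum(),xs[k].mean(),ys[k].mean(),ray("top",xs[k].mean(),ys[k].mean(),.019))
print("spot side",ray("side",390/1.5625-.2,517/1.5625-.2,.019))
P=[ray("top",*q,.012) for q in((137.8,193.5),(166.6,185.7),(175.5,214))];print(P,np.linalg.norm(P[1]-P[0]),np.linalg.norm(P[2]-P[1]))
for q,z in(((207,165),.025),((208.5,174),.066),((200,180),.025),((245,180),.025)): print(q,ray("top",*q,z))
h=cols(t,200,165,20,20); m=((h[...,0]<8)|(h[...,0]>172))&(h[...,1]>150)
ys,xs=np.nonzero(m);print("red",xs+200,ys+165)
for z in(.0,.02): print("vial",ray("top",346/1.5625,328/1.5625,.07))
E
```

```text
orange [(np.int64(287), np.int64(206)), (np.int64(286), np.int64(207)), (np.int64(287), np.int64(207)), (np.int64(286), np.int64(208)), (np.int64(286), np.int64(215)), (np.int64(287), np.int64(215)), (np.int64(294), np.int64(215)), (np.int64(295), np.int64(215))]
((290.5, 210.5), (9.0, 9.0), 0.0) [ 0.4807 -0.085   0.097 ]
[ 0.4686 -0.0723  0.097 ]
[ 0.4934 -0.0728  0.097 ]
[ 0.4929 -0.0977  0.097 ]
[ 0.4681 -0.0971  0.097 ]
cradle [ 0.4806 -0.0874  0.024 ] edges [ 0.4804 -0.0621  0.024 ] [ 0.4795 -0.1165  0.024 ] [ 0.5093 -0.0892  0.024 ] [ 0.4492 -0.0879  0.024 ]
cap side [ 0.4851 -0.0882  0.108 ] cap top [ 0.4806 -0.0856  0.108 ]
spot 51 155.52941176470588 203.5686274509804 [0.5088 0.3071 0.019 ]
spot side [0.5084 0.3091 0.019 ]
[array([0.5398, 0.3614, 0.012 ]), array([0.5615, 0.2759, 0.012 ]), array([0.4771, 0.2498, 0.012 ])] 0.08816463423876889 0.08839017129587713
(207, 165) [0.6198 0.1537 0.025 ]
(208.5, 174) [0.5889 0.1442 0.066 ]
(200, 180) [0.5757 0.1747 0.025 ]
(245, 180) [0.5735 0.0422 0.025 ]
red [209 207 208 209 210 211 206 207 208 209 210 211 206 207 208 209 210 211
 206 207 208 209 210 211 206 207 208 209 210 211 207 208 209 210 211 207
 208 209 210 211] [171 172 172 172 172 172 173 173 173 173 173 173 174 174 174 174 174 174
 175 175 175 175 175 175 176 176 176 176 176 176 177 177 177 177 177 178
 178 178 178 178]
vial [0.486  0.1081 0.07  ]
vial [0.486  0.1081 0.07  ]
```

```bash
cat >> h.py <<'E'
def go(x,y,z,a):  # a: world angle of tool y; tool straight down
    s=get_state(); Rc=R.from_rotvec(s['orientation'])
    Y=np.array([np.cos(a),np.sin(a),0]); Z=np.array([0,0,-1.]); Rg=R.from_matrix(np.c_[np.cross(Y,Z),Y,Z])
    print("shift cm",np.round(100*Rc.inv().apply(np.array([x,y,z])-s['eef_pos']),2),"turn",np.round((Rc.inv()*Rg).as_rotvec(),4),"t",s['time'])
E
python3 - <<'E'
from h import *
go(.481,-.086,.205,0)
E
```

```text
shift cm [-4.860e+01 -4.992e+01  4.000e-02] turn [-5.00e-04  4.00e-04  1.29e+00] t 0.2
```

>>> {"op": "servo_tool", "data": {
  "rows": [-48.6,-49.9,0,0,0,1.29,0,-48.6,-49.9,0,0,0,1.29,0,-48.6,-49.9,0,0,0,1.29,0,-48.6,-49.9,0,0,0,1.29,0,-48.6,-49.9,0,0,0,1.29,0,-48.6,-49.9,0,0,0,1.29,0,-48.6,-49.9,0,0,0,1.29,0,-48.6,-49.9,0,0,0,1.29,0,-48.6,-49.9,0,0,0,1.29,0,-48.6,-49.9,0,0,0,1.29,0],
  "squeeze": 40
}}

```text
time: 1.2
eef_pos: [0.3888, 0.0856, 0.2057]
orientation: [2.225, 2.217, 0.001]
wrist_force: [0.8, 0.6, 0.3]
opening: 0.0936
gripper_force: 0.0
```

```bash
python3 - <<'E'
from h import *
go(.481,-.086,.205,0)
E
```

```text
shift cm [-17.13   9.27   0.07] turn [ 0.0007 -0.0001 -0.0034] t 1.2
```

>>> {"op": "servo_tool", "data": {
  "rows": [-4.3,2.3,0,0,0,0,0,-8.6,4.6,0,0,0,0,0,-12.9,7.0,0,0,0,0,0,-17.2,9.3,0,0,0,0,0,-17.2,9.3,0,0,0,0,0,-17.2,9.3,0,0,0,0,0,-17.2,9.3,5,0,0,0,0,-17.2,9.3,5,0,0,0,0,-17.2,9.3,5,0,0,0,0]
}}

```text
time: 2.1
eef_pos: [0.481, -0.0834, 0.1562]
orientation: [-2.219, -2.222, 0.001]
wrist_force: [0.4, 0.5, 0.3]
opening: 0.094
gripper_force: 0.0
```

```bash
python3 - <<'E'
from h import *
go(.481,-.0865,.050,0)
t=camera("top"); s=camera("side")
p=proj("side",get_state()['eef_pos']);print(p,proj("side",(.481,-.0865,.108)))
cv2.imwrite("pics/c2.png",np.hstack([crop(t,255,170,66,80,6),crop(s,255,120,66,80,6)]))
E
```

```text
shift cm [-3.100e-01  1.000e-02  1.062e+01] turn [-0.0011 -0.0003  0.0012] t 2.1
(np.float64(294.0298928269615), np.float64(154.9324218088523)) (np.float64(293.01858531070167), np.float64(168.24695202423402))
```

View pics/c2.png

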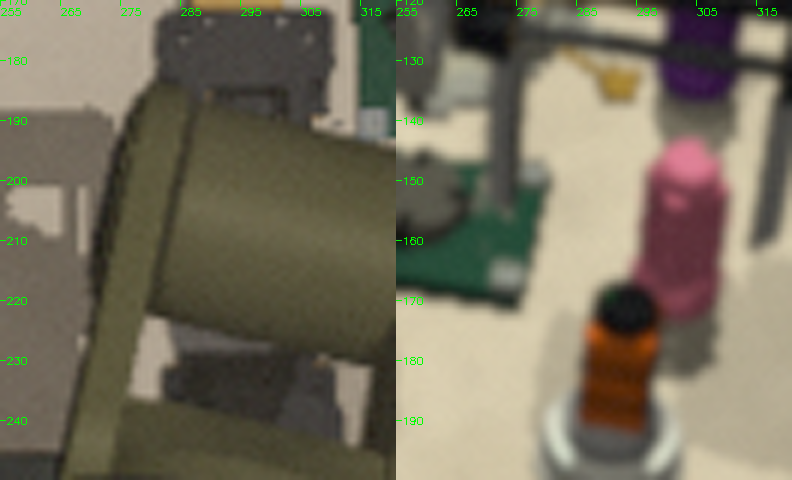

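The side view shows the two fingers (273,155) and (316,161) straddling the cap at (293,169). The prediction was (293,168.2), so the alignment is good.

>>> {"op": "servo_tool", "data": {
  "rows": [-0.3,0,2,0,0,0,0,-0.3,0,4,0,0,0,0,-0.3,0,6,0,0,0,0,-0.3,0,8,0,0,0,0,-0.3,0,9.5,0,0,0,0,-0.3,0,10.6,0,0,0,0,-0.3,0,10.6,0,0,0,0]
}}

```text
time: 2.9
eef_pos: [0.4814, -0.0872, 0.0494]
orientation: [-2.221, -2.221, 0.0]
wrist_force: [-0.3, 0.2, 1.2]
opening: 0.0942
gripper_force: 0.0
```

>>> {"op": "servo_tool", "data": {
  "rows": [0,0,0,0,0,0,60,0,0,0,0,0,0,120,0,0,0,0,0,0,170,0,0,0,0,0,0,255,0,0,0,0,0,0,255,0,0,0,0,0,0,255,0,0,0,0,0,0,255,0,0,0,0,0,0,255],
  "squeeze": 40
}}

```text
time: 3.7
eef_pos: [0.4813, -0.0874, 0.0494]
orientation: [-2.221, -2.221, 0.0]
wrist_force: [0.0, 0.0, -0.3]
opening: 0.0335
gripper_force: 0.0
```

>>> {"op": "servo_tool", "data": {
  "rows": [0,0,0,0,0,0,255,0,0,0,0,0,0,255,0,0,0,0,0,0,255,0,0,0,0,0,0,255],
  "squeeze": 45
}}

```text
time: 4.1
eef_pos: [0.4813, -0.0874, 0.0494]
orientation: [-2.221, -2.221, 0.0]
wrist_force: [-1.6, -0.0, -0.6]
opening: 0.0298
gripper_force: 44.9
```

>>> {"op": "servo_tool", "data": {
  "rows": [0,0,-1,0,0,0,255,0,0,-3,0,0,0,255,0,0,-6,0,0,0,255,0,0,-9,0,0,0,255,0,0,-12,0,0,0,255,0,0,-12,0,0,0,255,0,0,-12,0,0,0,255]
}}

```text
time: 4.8
eef_pos: [0.4812, -0.0873, 0.1694]
orientation: [2.221, 2.221, 0.0]
wrist_force: [-0.1, -0.0, -2.9]
opening: 0.0295
gripper_force: 44.9
```

```bash
python3 - <<'E'
from h import *
go(.5088,.308,.17,0)
cv2.imwrite("pics/c3.png",crop(camera("side"),255,100,80,90,6))
E
```

```text
shift cm [39.53  2.76 -0.06] turn [0.0005 0.0001 0.    ] t 4.8
```

View pics/c3.png

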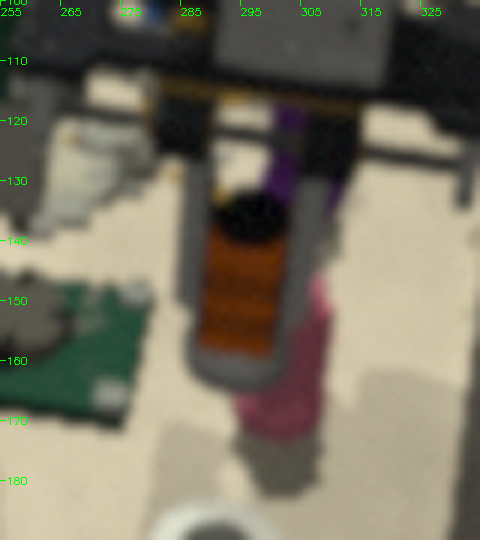

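The side view shows the tester held straight between the fingers at (295,145), clear of the cradle.

>>> {"op": "servo_tool", "data": {
  "rows": [1.5,0.1,0,0,0,0,255,5,0.4,0,0,0,0,255,10,0.7,0,0,0,0,255,15,1.1,0,0,0,0,255,20,1.4,0,0,0,0,255,25,1.8,0,0,0,0,255,30,2.1,0,0,0,0,255,34.5,2.4,0,0,0,0,255,38,2.7,0,0,0,0,255,39.5,2.8,0,0,0,0,255]
}}

```text
time: 5.85
eef_pos: [0.5083, 0.3101, 0.1673]
orientation: [-2.218, -2.223, 0.004]
wrist_force: [0.7, -1.1, -3.3]
opening: 0.0302
gripper_force: 44.9
```

>>> {"op": "servo_tool", "data": {
  "rows": [0,0,1,0,0,0,255,0,0,3,0,0,0,255,0,0,5,0,0,0,255,0,0,6.5,0,0,0,255,0,0,7,0,0,0,255,0,0,7,0,0,0,255,0,0,7,0,0,0,255]
}}

```text
time: 6.55
eef_pos: [0.5097, 0.3075, 0.1002]
orientation: [2.222, 2.221, 0.001]
wrist_force: [0.8, 0.0, -1.0]
opening: 0.0299
gripper_force: 44.9
```

```bash
python3 - <<'E'
from h import *
go(.5088,.308,.06,0)
s=get_state();print(s['eef_pos'],s['wrist_force'],proj("side",s['eef_pos']-[0,0,.041]))
print(proj("side",(.5088,.308,.019)))
cv2.imwrite("pics/c4.png",crop(camera("side"),200,265,110,90,7))
E
```

```text
shift cm [ 0.05 -0.1   4.02] turn [ 0.0009 -0.0004 -0.0003] t 6.55
[0.50974054 0.30748994 0.10016658] [ 0.83374407  0.04068939 -0.96906864] (np.float64(248.94511873698804), np.float64(321.99668295621615))
(np.float64(249.32760939845053), np.float64(330.16798430444373))
```

View pics/c4.png

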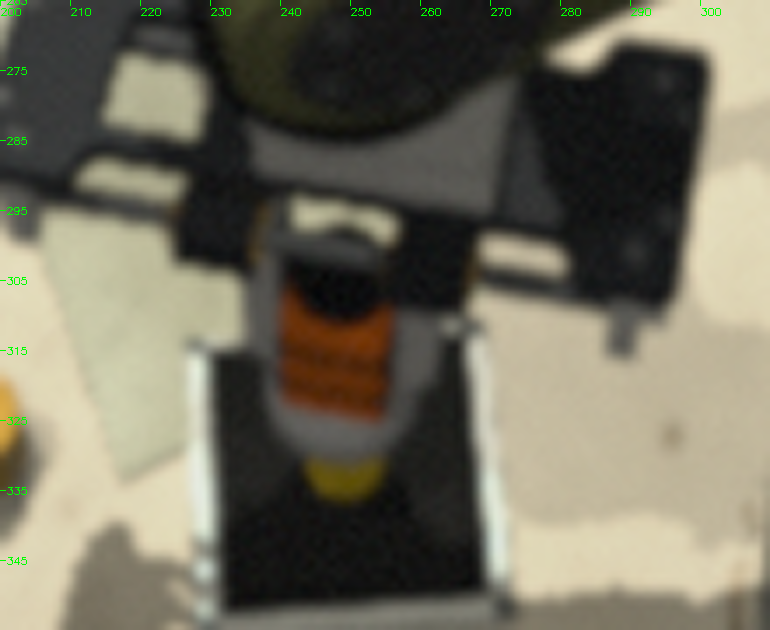

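The side view shows the tester's foot above the pad, with the yellow spot at (249,334) just beneath it and the axis aligned to about 1 px.

>>> {"op": "servo_tool", "data": {
  "rows": [0,-0.05,1,0,0,0,255,0,-0.1,2,0,0,0,255,0,-0.1,3,0,0,0,255,0,-0.1,3,0,0,0,255,0,-0.1,3,0,0,0,255,0,-0.1,3,0,0,0,255,0,-0.1,3,0,0,0,255]
}}

```text
time: 7.3
eef_pos: [0.5086, 0.3077, 0.0699]
orientation: [2.221, 2.221, 0.001]
wrist_force: [0.5, 0.1, -1.6]
opening: 0.03
gripper_force: 44.9
```

>>> {"op": "servo_tool", "data": {
  "rows": [0,0,0.4,0,0,0,255,0,0,0.8,0,0,0,255,0,0,1.2,0,0,0,255,0,0,1.6,0,0,0,255,0,0,2.0,0,0,0,255,0,0,2.0,0,0,0,255,0,0,2.0,0,0,0,255,0,0,2.0,0,0,0,255]
}}

```text
time: 8.1
eef_pos: [0.5084, 0.3076, 0.0496]
orientation: [2.221, 2.221, 0.0]
wrist_force: [-0.5, -0.0, -1.3]
opening: 0.0299
gripper_force: 44.9
```

>>> {"op": "servo_tool", "data": {
  "rows": [0,0,0.1,0,0,0,255,0,0,0.2,0,0,0,255,0,0,0.2,0,0,0,255,0,0,0.2,0,0,0,255]
}}

```text
time: 8.5
eef_pos: [0.5084, 0.3076, 0.0475]
orientation: [2.221, 2.221, 0.0]
wrist_force: [-0.7, 0.2, -1.2]
opening: 0.0297
gripper_force: 44.9
```

>>> {"op": "servo_tool", "data": {
  "rows": [0,0,0.1,0,0,0,255,0,0,0.2,0,0,0,255,0,0,0.2,0,0,0,255,0,0,0.2,0,0,0,255]
}}

```text
time: 8.9
eef_pos: [0.5084, 0.3076, 0.0455]
orientation: [2.221, 2.221, 0.0]
wrist_force: [0.3, 0.1, -0.4]
opening: 0.0296
gripper_force: 44.9
```

>>> {"op": "servo_tool", "data": {
  "rows": [0,0,0.1,0,0,0,255,0,0,0.1,0,0,0,255,0,0,0.1,0,0,0,255]
}}

```text
time: 9.2
eef_pos: [0.5084, 0.3077, 0.0447]
orientation: [2.221, 2.221, 0.0]
wrist_force: [-1.1, -0.4, 4.9]
opening: 0.0299
gripper_force: 44.9
```

>>> {"op": "servo_tool", "data": {
  "rows": [0,0,0.1,0,0,0,255,0,0,0.1,0,0,0,255,0,0,0.1,0,0,0,255]
}}

```text
time: 9.5
eef_pos: [0.5085, 0.3077, 0.044]
orientation: [2.221, 2.221, 0.001]
wrist_force: [-2.3, -1.0, 8.2]
opening: 0.0297
gripper_force: 44.9
```

>>> {"op": "servo_tool", "data": {
  "rows": [0,0,0.05,0,0,0,255,0,0,0.05,0,0,0,255,0,0,0.05,0,0,0,255,0,0,0.05,0,0,0,255]
}}

```text
time: 9.9
eef_pos: [0.5085, 0.3077, 0.0437]
orientation: [2.221, 2.221, 0.001]
wrist_force: [-2.2, -1.1, 10.8]
opening: 0.0296
gripper_force: 44.9
```

>>> {"op": "servo_tool", "data": {
  "rows": [0,0,-0.01,0,0,0,255,0,0,-0.01,0,0,0,255,0,0,-0.01,0,0,0,255,0,0,-0.01,0,0,0,255,0,0,-0.01,0,0,0,255,0,0,-0.01,0,0,0,255]
}}

```text
time: 10.5
eef_pos: [0.5085, 0.3077, 0.0438]
orientation: [2.221, 2.221, 0.001]
wrist_force: [-3.1, -1.8, 10.1]
opening: 0.0299
gripper_force: 44.9
```

>>> {"op": "servo_tool", "data": {
  "rows": [0,0,0,0,0,0,255,0,0,0,0,0,0,255,0,0,0,0,0,0,255,0,0,0,0,0,0,255,0,0,0,0,0,0,255,0,0,0,0,0,0,255,0,0,0,0,0,0,255,0,0,0,0,0,0,255]
}}

```text
time: 11.3
eef_pos: [0.5085, 0.3077, 0.0438]
orientation: [2.221, 2.221, 0.001]
wrist_force: [-3.1, -2.3, 10.9]
opening: 0.0298
gripper_force: 44.9
```

```bash
python3 - <<'E'
from h import *
s=get_state();print(s['wrist_force'],s['wrist_torque'],s['eef_pos'])
cv2.imwrite("pics/c5.png",np.vstack([crop(camera("side"),205,210,50,37,8),crop(camera("top"),195,150,60,37,8)[:,:400]]))
E
```

```text
[-3.13011309 -2.30513637 10.86247217] [-0.45100779  0.78364642 -0.00743333] [0.50847264 0.3077121  0.04376953]
```

View pics/c5.png

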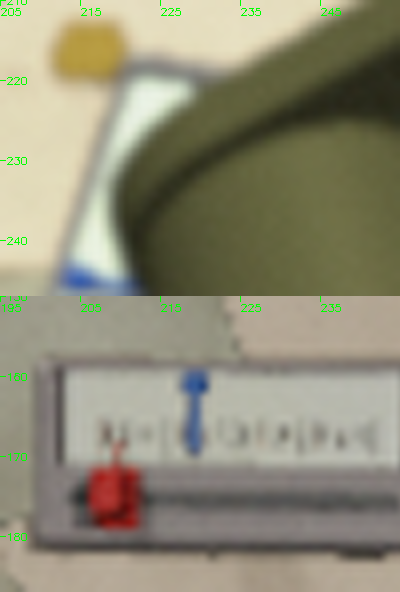

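The top view shows the needle moved from col 207.4 to 219.1, about 35 mm, with the marker still at col 209. The press held about 12–13 N for 1.8 s. Now I lift and take the tester back.

>>> {"op": "servo_tool", "data": {
  "rows": [0,0,-0.5,0,0,0,255,0,0,-2,0,0,0,255,0,0,-5,0,0,0,255,0,0,-9,0,0,0,255,0,0,-12.5,0,0,0,255,0,0,-12.5,0,0,0,255]
}}

```text
time: 12.0
eef_pos: [0.5098, 0.3084, 0.1738]
orientation: [2.22, 2.22, 0.012]
wrist_force: [0.2, -0.5, -2.9]
opening: 0.0299
gripper_force: 44.9
```

```bash
python3 - <<'E'
from h import *
go(.4813,-.0874,.169,0)
E
```

```text
shift cm [-39.58  -2.86   0.31] turn [ 0.007  -0.0037  0.0001] t 12.0
```

>>> {"op": "servo_tool", "data": {
  "rows": [-1.5,-0.1,0,0,0,0,255,-5,-0.4,0,0,0,0,255,-10,-0.7,0,0,0,0,255,-15,-1.1,0,0,0,0,255,-20,-1.4,0,0,0,0,255,-25,-1.8,0,0,0,0,255,-30,-2.1,0,0,0,0,255,-34.5,-2.4,0,0,0,0,255,-38,-2.7,0,0,0,0,255,-39.5,-2.75,0,0,0,0,255]
}}

```text
time: 13.0
eef_pos: [0.4791, -0.0904, 0.1668]
orientation: [-2.223, -2.217, 0.003]
wrist_force: [-0.1, 0.6, -2.7]
opening: 0.0302
gripper_force: 44.9
```

>>> {"op": "servo_tool", "data": {
  "rows": [0,0,2,0,0,0,255,0,0,4,0,0,0,255,0,0,6,0,0,0,255,0,0,7,0,0,0,255,0,0,7,0,0,0,255,0,0,7,0,0,0,255,0,0,7,0,0,0,255]
}}

```text
time: 13.7
eef_pos: [0.4812, -0.0875, 0.0989]
orientation: [2.221, 2.221, 0.001]
wrist_force: [0.0, -0.4, -2.1]
opening: 0.0298
gripper_force: 44.9
```

```bash
python3 - <<'E'
from h import *
go(.4813,-.0874,.0515,0)
cv2.imwrite("pics/c6.png",crop(camera("side"),255,130,80,75,8))
E
```

```text
shift cm [0.01 0.01 4.74] turn [0.0011 0.0003 0.    ] t 13.7
```

View pics/c6.png

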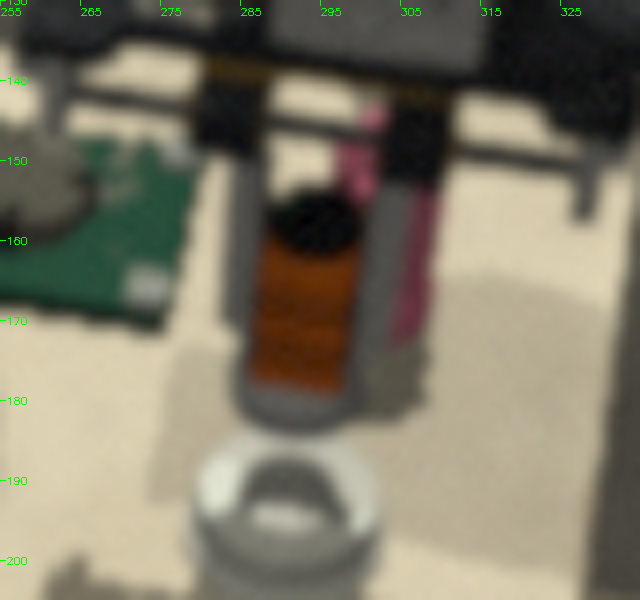

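The side view shows the tester upright at (292,170) above the cradle. The cradle's mouth is centred at col 290.3 and the tester axis extrapolates to about 289.5, so it is centred within 1–2 mm.

>>> {"op": "servo_tool", "data": {
  "rows": [0,0,1,0,0,0,255,0,0,2.2,0,0,0,255,0,0,3.4,0,0,0,255,0,0,4.2,0,0,0,255,0,0,4.7,0,0,0,255,0,0,4.7,0,0,0,255,0,0,4.7,0,0,0,255,0,0,4.8,0,0,0,255,0,0,4.85,0,0,0,255,0,0,4.85,0,0,0,255]
}}

```text
time: 14.75
eef_pos: [0.4809, -0.0874, 0.0497]
orientation: [2.221, 2.221, 0.0]
wrist_force: [0.5, -0.4, -2.2]
opening: 0.0298
gripper_force: 44.9
```

>>> {"op": "servo_tool", "data": {
  "rows": [0,0,0.05,0,0,0,255,0,0,0.1,0,0,0,255,0,0,0.1,0,0,0,255]
}}

```text
time: 15.05
eef_pos: [0.481, -0.0874, 0.0494]
orientation: [2.221, 2.221, 0.0]
wrist_force: [-5.6, 1.0, 9.6]
opening: 0.0298
gripper_force: 44.9
```

>>> {"op": "servo_tool", "data": {
  "rows": [0,0,-0.06,0,0,0,255,0,0,-0.06,0,0,0,255,0,0,-0.06,0,0,0,150,0,0,-0.06,0,0,0,120,0,0,-0.06,0,0,0,60,0,0,-0.06,0,0,0,0,0,0,-0.06,0,0,0,0,0,0,-0.06,0,0,0,0,0,0,-0.06,0,0,0,0]
}}

```text
time: 15.95
eef_pos: [0.4809, -0.0874, 0.0491]
orientation: [-2.221, -2.221, -0.0]
wrist_force: [-0.7, 0.5, -0.5]
opening: 0.0822
gripper_force: 0.0
```

>>> {"op": "servo_tool", "data": {
  "rows": [0,0,-1,0,0,0,0,0,0,-3,0,0,0,0,0,0,-6,0,0,0,0,0,0,-10,0,0,0,0,0,0,-14,0,0,0,0,0,0,-16,0,0,0,0,0,0,-16,0,0,0,0]
}}

```text
time: 16.65
eef_pos: [0.4818, -0.0876, 0.2126]
orientation: [2.218, 2.218, 0.005]
wrist_force: [0.4, -0.2, -1.8]
opening: 0.0938
gripper_force: 0.0
```

```bash
python3 - <<'E'
from h import *
np.set_printoptions(precision=4,suppress=True,linewidth=200)
t=np.mean([camera("top").astype(float) for _ in range(4)],0); np.save("t1.npy",t)
r,g,b=t[...,0],t[...,1],t[...,2]
red=np.clip(r-(g+b)/2,0,None); blue=np.clip(b-(r+g)/2,0,None)
print("red",np.round(red[166:181,203:216]).astype(int),sep="\n")
print("blue",np.round(blue[158:171,213:225]).astype(int),sep="\n")
for v in range(164,169):
    w=blue[v,213:225]; w=w*(w>8); print(v,(w*np.arange(213,225)).sum()/w.sum())
t0=np.load("t0.npy").astype(float); b0=np.clip(t0[...,2]-(t0[...,0]+t0[...,1])/2,0,None)
for v in range(164,169):
    w=b0[v,202:214]; w=w*(w>8); print(v,(w*np.arange(202,214)).sum()/w.sum())
# front edge of box: darkest->light transition per column
print([ (u,round(float(np.argmax(np.abs(np.diff(t[177:186,u].sum(1))))+177.5),1)) for u in range(204,246,6)])
E
```

```text
red
[[  4   4   5   5  12  13   6   7   6   6   6   6   5]
 [  4   4   5   5  12  14   6   9   6   6   6   6   5]
 [  4   4   4   6  12  10  35  29   7   6   6   6   6]
 [  4   5   5   6  13   9  47  23   6   6   6   6   6]
 [  4   5   5   6  11  12  44  21   9   6   6   6   6]
 [  6   6   6  40  66  70  92  65  67  31   8   6   7]
 [  8   8  10  74 121 121 120  96 106  47  10   8   8]
 [  8   7  10  85 119 122 119  91  95  42   9   8   7]
 [  6   3   7  95 120 121 119  87  91  46   8   6   5]
 [  5   1   5  99 120 121 119  91  91  46   4   2   2]
 [  8   5   4  76 110 114 100  75  91  42   7   4   5]
 [  7   7   6  38  71  82  67  76 102  45   8   7   7]
 [  8   7   5  22  57 100 101 102 106  43   9   7   7]
 [  8   8   7   9  14  30  33  32  29  16   8   8   7]
 [  7   8   7   7   6   6   8   7   6   6   6   7   7]]
blue
[[ 0  0  0  0  0  0  0  0  0  0  0  0]
 [ 0  0  0  0  0 23 36 25  0  0  0  0]
 [ 0  0  0  0  4 50 70 49  0  0  0  0]
 [ 0  0  0  0  6 59 76 57  0  0  0  0]
 [ 0  0  0  0  0 16 51  5  0  0  0  0]
 [ 0  0  0  0  0  4 44  0  0  0  0  0]
 [ 0  0  0  0  0 11 48  0  0  0  0  0]
 [ 0  0  0  0  0 20 50  0  0  0  0  0]
 [ 0  0  0  0  0 28 50  0  0  0  0  0]
 [ 0  0  0  0  0 31 49  0  0  0  0  0]
 [ 0  0  0  0  0 25 50  2  0  0  0  0]
 [ 0  0  0  0  0  2 23  0  0  0  0  0]
 [ 0  0  0  0  0  0  0  0  0  0  0  0]]
164 218.8092243186583
165 218.71660649819495
166 218.64365971107543
167 218.60876369327073
168 218.66331658291458
164 206.828125
165 206.77777777777777
166 206.78676470588235
167 206.95180722891567
168 206.77037037037036
[(204, 181.5), (210, 181.5), (216, 181.5), (222, 181.5), (228, 181.5), (234, 181.5), (240, 182.5)]
```

```bash
python3 - <<'E'
from h import *
np.set_printoptions(precision=4,suppress=True)
print("needle",ray("top",218.65,166,.027),"zero",ray("top",206.82,166,.027))
print("pointer",ray("top",209.33,169,.03),"fin",ray("top",207.65,174,.066),"foot R edge",ray("top",211.9,177,.034))
f=ray("top",207.65,174,.066)
go(f[0],f[1],.14,1.5708)
go(f[0],f[1],.14,-1.5708)
E
```

```text
needle [0.616  0.1191 0.027 ] zero [0.6166 0.154  0.027 ]
pointer [0.6072 0.1463 0.03  ] fin [0.5889 0.1467 0.066 ] foot R edge [0.5831 0.1385 0.034 ]
shift cm [23.39 10.87  6.79] turn [-0.0012 -0.0019 -1.5708] t 16.85
shift cm [23.39 10.87  6.79] turn [-0.0019  0.0012  1.5708] t 16.85
```

>>> {"op": "servo_tool", "data": {
  "rows": [3,1.4,0,0,0,-0.14,0,6,2.8,0,0,0,-0.28,0,9,4.2,0,0,0,-0.42,0,12,5.6,0,0,0,-0.56,0,15,7,0,0,0,-0.7,0,18,8.4,0,0,0,-0.84,0,20,9.6,1,0,0,-0.98,0,22,10.4,2,0,0,-1.12,0,23.4,10.9,4,0,0,-1.26,0,23.4,10.9,6,0,0,-1.4,0]
}}

```text
time: 17.85
eef_pos: [0.5896, 0.1482, 0.1468]
orientation: [-0.256, -3.129, 0.001]
wrist_force: [0.2, 0.2, -0.5]
opening: 0.0936
gripper_force: 0.0
```

>>> {"op": "servo_tool", "data": {
  "rows": [0,0,0.8,0,0,-0.15,0,0,0,0.8,0,0,-0.154,0,0,0,0.8,0,0,-0.154,0,0,0,0.8,0,0,-0.154,0]
}}

```text
time: 18.25
eef_pos: [0.59, 0.1465, 0.1416]
orientation: [0.032, 3.141, 0.0]
wrist_force: [0.8, -0.2, 0.5]
opening: 0.0938
gripper_force: 0.0
```

```bash
python3 - <<'E'
from h import *
print(get_state()['eef_pos'])
go(.5885,.1467,.040,1.554)
E
```

```text
[0.59001433 0.14653881 0.14155506]
shift cm [1.600e-01 1.000e-02 1.016e+01] turn [ 0.0001  0.0005 -0.0037] t 18.25
```

>>> {"op": "servo_tool", "data": {
  "rows": [0.1,0,3,0,0,0,0,0.1,0,6,0,0,0,0,0.1,0,8.5,0,0,0,60,0.1,0,10.1,0,0,0,120,0.1,0,10.1,0,0,0,160,0.1,0,10.1,0,0,0,190],
  "squeeze": 10
}}

```text
time: 18.85
eef_pos: [0.5894, 0.1467, 0.0412]
orientation: [0.028, 3.14, 0.0]
wrist_force: [0.2, 0.5, 0.3]
opening: 0.0654
gripper_force: 0.0
```

>>> {"op": "servo_tool", "data": {
  "rows": [0,0,0,0,0,0,255,0,0,0,0,0,0,255,0,0,0,0,0,0,255,0,0,0,0,0,0,255,0,0,0,0,0,0,255,0,0,0,0,0,0,255,0,0,0,0,0,0,255,0,0,0,0,0,0,255]
}}

```text
time: 19.65
eef_pos: [0.5889, 0.1467, 0.0402]
orientation: [-0.026, -3.141, -0.0]
wrist_force: [-0.7, 1.1, 0.7]
opening: 0.0118
gripper_force: 10.0
```

>>> {"op": "servo_tool", "data": {
  "rows": [0,-0.3,0,0,0,0,255,0,-0.8,0,0,0,0,255,0,-1.3,0,0,0,0,255,0,-1.8,0,0,0,0,255,0,-2.3,0,0,0,0,255,0,-2.6,0,0,0,0,255,0,-2.7,0,0,0,0,255,0,-2.7,0,0,0,0,255,0,-2.7,0,0,0,0,255]
}}

```text
time: 20.55
eef_pos: [0.5883, 0.1194, 0.0402]
orientation: [-0.026, -3.141, 0.001]
wrist_force: [-4.8, -1.6, 3.8]
opening: 0.0118
gripper_force: 10.0
```

>>> {"op": "servo_tool", "data": {
  "rows": [0,0,0,0,0,0,200,0,0,0,0,0,0,120,0,0,0,0,0,0,60,0,0,0,0,0,0,0,0,0,0,0,0,0,0,0,0,0,0,0,0,0,0,-3,0,0,0,0,0,0,-7,0,0,0,0,0,0,-11,0,0,0,0,0,0,-14,0,0,0,0]
}}

```text
invalid input
```

>>> {"op": "servo_tool", "data": {
  "rows": [5,4,0,0,0,0,0,8,8,0,0,0,0,0,10,12,0,0,0,0,0,12,16,0,0,0,0,0,13,20,0,0,0,0,0,13,24,0,0,0,0,0,13,26,0,0,0,0,0,13,26,0,0,0,0,0,13,26,0,0,0,0,0]
}}

```text
time: 21.45
eef_pos: [0.4627, 0.3816, 0.0398]
orientation: [0.025, 3.141, -0.0]
wrist_force: [0.7, 0.6, -0.3]
opening: 0.0804
gripper_force: 0.0
```

```bash
python3 - <<'E'
from h import *
np.set_printoptions(precision=4,suppress=True,linewidth=200)
t=np.mean([camera("top").astype(float) for _ in range(4)],0)
s=camera("side")
cv2.imwrite("pics/c7.png",np.vstack([np.hstack([crop(t.astype(np.uint8),195,150,50,37,8),crop(t.astype(np.uint8),270,190,50,37,8)]),np.hstack([crop(s,205,215,50,37,8),crop(s,270,160,50,37,8)])]))
r,g,b=t[...,0],t[...,1],t[...,2]
red=np.clip(r-(g+b)/2,0,None); blue=np.clip(b-(r+g)/2,0,None)
print("red",np.round(red[166:181,213:226]).astype(int),sep="\n")
print("blue",np.round(blue[158:171,213:225]).astype(int),sep="\n")
E
```

```text
red
[[  6   5   6   6   8   0   0   0   6   6   6   5   6]
 [  6   6   5   5   9   0   0   1   8   6   6   5   5]
 [  6  26  32  10   5   0   0   0   6   6   6   5   5]
 [  5  35  49  11   5   0   0   2   6   6   6   7   6]
 [ 10  41  53  16   6   5   4   5   6   6   6   8   7]
 [ 68  90  81  73  38  10   7   7   6   7   7   8   8]
 [124 120  95  97  57  11   8   8   8   8   8   8   8]
 [123 122  91  85  48  10   8   8   8   9   8   7   7]
 [123 121  90  82  47  10   5   5   6   6   4   5   5]
 [122 120  90  81  49   7   2   1   2   2   2   3   2]
 [112 114  84  80  48   9   4   4   5   5   4   5   5]
 [ 80  78  61  86  50  10   7   7   7   8   7   7   8]
 [110 103  98 104  47   9   8   7   7   8   8   8   8]
 [ 60  57  59  60  18   6   7   8   8   7   7   9   8]
 [  7   8   8   6   7   6   6   7   6   8   7   6   7]]
blue
[[ 0  0  0  0  0  0  0  0  0  0  0  0]
 [ 0  0  0  0  0 23 34 25  0  0  0  0]
 [ 0  0  0  0  4 50 70 49  0  0  0  0]
 [ 0  0  0  0  5 59 76 58  0  0  0  0]
 [ 0  0  0  0  0 16 51  5  0  0  0  0]
 [ 0  0  0  0  0  4 43  0  0  0  0  0]
 [ 0  0  0  0  0 11 48  0  0  0  0  0]
 [ 0  0  0  0  0 20 49  0  0  0  0  0]
 [ 0  0  0  0  0 28 49  0  0  0  0  0]
 [ 0  0  0  0  0 30 50  1  0  0  0  0]
 [ 0  0  0  0  0 24 50  2  0  0  0  0]
 [ 0  0  0  0  0  3 23  0  0  0  0  0]
 [ 0  0  0  0  0  0  0  0  0  0  0  0]]
```

View pics/c7.png

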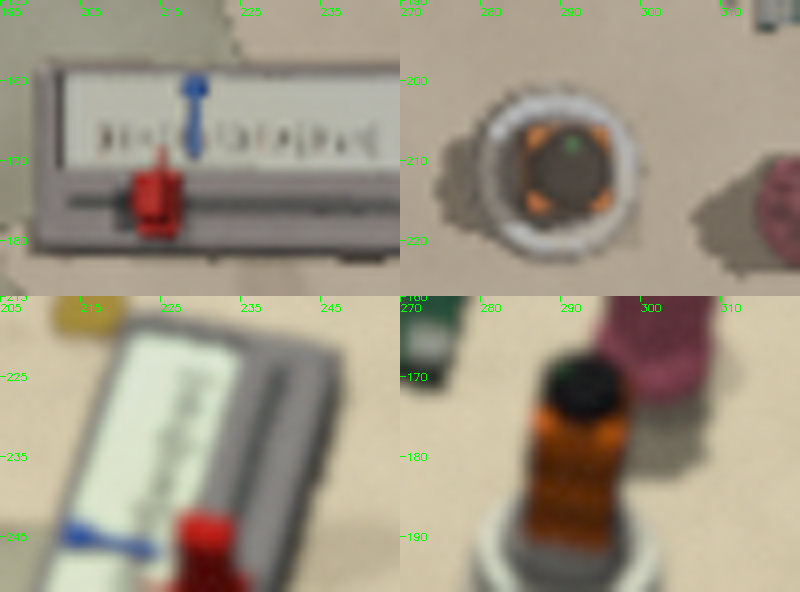

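The slide itself worked. The release call was refused because I miscounted its rows, and the next move then went ahead while the fin was still held, dragging the marker back to col 214.7 against the needle's 218.6. The tester stands well in its cradle. I'll lift, check whether the low sweep disturbed anything, and then redo the marker.

>>> {"op": "servo_tool", "data": {
  "rows": [0,0,-3,0,0,0,0,0,0,-7,0,0,0,0,0,0,-11,0,0,0,0,0,0,-14,0,0,0,0,0,0,-14,0,0,0,0]
}}

```text
time: 22.2
eef_pos: [0.4643, 0.3822, 0.1849]
orientation: [0.027, 3.135, 0.007]
wrist_force: [-0.4, 0.3, 0.5]
opening: 0.0939
gripper_force: 0.0
```

```bash
python3 - <<'E'
from h import *
np.set_printoptions(precision=4,suppress=True,linewidth=200)
for n,f in(("top","t0.npy"),("side","s0.npy")):
    a=np.load(f).astype(np.uint8); b=camera(n)
    for name,(x,y,z) in dict(vial=(.486,.108,.05),cyl=ray("top",234/1.5625,260/1.5625,.03),padlock=ray("top",458/1.5625,262/1.5625,.01),tester=(.481,-.087,.09)).items():
        u,v=map(int,proj(n,(x,y,z))); w=14
        A,B=a[v-w:v+w,u-w:u+w],b[v-w:v+w,u-w:u+w]
        sh=cv2.phaseCorrelate(A.mean(2).astype(np.float32),B.mean(2).astype(np.float32))
        print(n,name,np.round((x,y),3),(u,v),"shift",np.round(sh[0],2),"diff",np.abs(A.astype(int)-B).mean().round(1))
go(.5885,.1319,.14,1.554)
E
```

```text
top vial [0.486 0.108] (222, 210) shift [0.01 0.04] diff 3.5
top cyl [0.618 0.321] (149, 166) shift [0.04 0.06] diff 3.3
top padlock [ 0.609 -0.102] (293, 167) shift [0.02 0.07] diff 3.3
top tester [ 0.481 -0.087] (291, 210) shift [-0.02 -0.19] diff 4.0
side vial [0.486 0.108] (276, 245) shift [0.19 1.74] diff 82.3
side cyl [0.618 0.321] (197, 323) shift [-0.02  0.02] diff 18.6
side padlock [ 0.609 -0.102] (244, 181) shift [0.05 0.01] diff 18.4
side tester [ 0.481 -0.087] (292, 172) shift [-0.51  0.24] diff 16.2
shift cm [-12.99 -24.73   4.02] turn [ 0.0004  0.0005 -0.0006] t 22.3
```

Nothing was disturbed: vial, cylinder and padlock all shifted less than 0.1 px in the top view (the arm hides the vial in the side view). Back to the marker.

>>> {"op": "servo_tool", "data": {
  "rows": [-2,-4,0,0,0,0,0,-4,-8,0,0,0,0,0,-6,-12,0,0,0,0,0,-8,-16,0,0,0,0,0,-10.5,-20,0,0,0,0,0,-12.5,-23.5,0,0,0,0,0,-13,-24.7,1,0,0,0,0,-13,-24.7,3,0,0,0,0,-13,-24.7,4,0,0,0,0,-13,-24.7,4,0,0,0,0]
}}

```text
time: 23.3
eef_pos: [0.5873, 0.133, 0.1377]
orientation: [-0.025, -3.137, 0.001]
wrist_force: [-0.8, 0.3, 0.3]
opening: 0.0941
gripper_force: 0.0
```

```bash
python3 - <<'E'
from h import *
go(.5885,.1319,.040,1.554)
E
```

```text
shift cm [-0.16 -0.1   9.77] turn [-0.0007 -0.0041  0.0006] t 23.3
```

>>> {"op": "servo_tool", "data": {
  "rows": [0,0,3,0,0,0,0,0,0,6,0,0,0,0,0,0,8.5,0,0,0,60,0,0,10,0,0,0,120,0,0,10,0,0,0,160,0,0,10,0,0,0,190],
  "squeeze": 10
}}

```text
time: 23.9
eef_pos: [0.5891, 0.133, 0.0412]
orientation: [0.026, 3.14, 0.0]
wrist_force: [-0.5, 0.0, 0.0]
opening: 0.065
gripper_force: 0.0
```

>>> {"op": "servo_tool", "data": {
  "rows": [0,0,0,0,0,0,255,0,0,0,0,0,0,255,0,0,0,0,0,0,255,0,0,0,0,0,0,255,0,0,0,0,0,0,255,0,0,0,0,0,0,255,0,0,0,0,0,0,255,0,0,0,0,0,0,255]
}}

```text
time: 24.7
eef_pos: [0.5886, 0.1326, 0.0401]
orientation: [-0.027, -3.141, 0.0]
wrist_force: [-0.7, -0.8, 0.1]
opening: 0.012
gripper_force: 10.0
```

>>> {"op": "servo_tool", "data": {
  "rows": [0,-0.3,0,0,0,0,255,0,-0.7,0,0,0,0,255,0,-1.1,0,0,0,0,255,0,-1.3,0,0,0,0,255,0,-1.3,0,0,0,0,255,0,-1.3,0,0,0,0,255,0,-1.3,0,0,0,0,255]
}}

```text
time: 25.4
eef_pos: [0.5883, 0.1195, 0.0401]
orientation: [-0.026, -3.141, 0.001]
wrist_force: [-1.4, -1.2, 1.2]
opening: 0.0118
gripper_force: 10.0
```

>>> {"op": "servo_tool", "data": {
  "rows": [0,0,0,0,0,0,200,0,0,0,0,0,0,120,0,0,0,0,0,0,60,0,0,0,0,0,0,0,0,0,0,0,0,0,0,0,0,0,0,0,0,0]
}}

```text
time: 26.0
eef_pos: [0.5884, 0.1196, 0.0401]
orientation: [0.026, 3.141, 0.0]
wrist_force: [0.3, -0.8, 0.7]
opening: 0.0564
gripper_force: 0.0
```

Released (opening 56 mm, grip 0). Now straight up.

>>> {"op": "servo_tool", "data": {
  "rows": [0,0,-1,0,0,0,0,0,0,-4,0,0,0,0,0,0,-8,0,0,0,0,0,0,-12,0,0,0,0,0,0,-14,0,0,0,0,0,0,-14,0,0,0,0]
}}

```text
time: 26.6
eef_pos: [0.5896, 0.1198, 0.1843]
orientation: [0.026, 3.135, 0.001]
wrist_force: [-0.5, -0.4, 0.4]
opening: 0.0943
gripper_force: 0.0
```

>>> {"op": "servo_tool", "data": {
  "rows": [2,4,0,0,0,0,0,4,8,0,0,0,0,0,6,12,0,0,0,0,0,8,16,0,0,0,0,0,10.5,20,0,0,0,0,0,12.5,23.5,0,0,0,0,0,13,26,0,0,0,0,0,13,26,0,0,0,0,0,13,26,0,0,0,0]
}}

```text
invalid input
```

```bash
python3 - <<'E'
from h import *
np.set_printoptions(precision=4,suppress=True,linewidth=200)
t=np.mean([camera("top").astype(float) for _ in range(4)],0); s=camera("side")
cv2.imwrite("pics/c8.png",np.hstack([crop(t.astype(np.uint8),195,150,50,45,8),crop(s,205,225,50,45,8)]))
r,g,b=t[...,0],t[...,1],t[...,2]
red=np.clip(r-(g+b)/2,0,None)
print(np.round(red[166:181,213:226]).astype(int))
E
```

```text
[[13 12 10  8 15 17 18 18 19 19 18 20 13]
 [12 10  8 10 12 17 19 18 19 18 18 18 14]
 [12  9  7  8 12 18 19 18 18 18 18 17 14]
 [10  9  7 10 12 17 18 18 18 18 18 19 16]
 [ 8  7  4  5  8 18 19 18 18 18 18 19 16]
 [ 7  0  2  5  7 16 18 18 18 18 19 19 16]
 [ 2  3  4  6  7 14 18 19 19 18 18 18 18]
 [ 2  5  7  6  6 14 18 18 18 19 19 19 18]
 [ 6  6  7  6  6 14 17 18 18 18 19 19 18]
 [ 7  6  7  6  6 10 18 18 19 19 19 19 19]
 [ 6  6  5  9 12 11 18 19 18 19 19 20 19]
 [ 5  5  5 27 42 30 20 20 19 19 19 20 20]
 [ 5  5  4 25 52 48 22 18 18 20 19 19 19]
 [ 5  4  5 10 22 23 18 18 18 19 19 18 18]
 [ 4  4  3  4  6  5 14 18 19 19 19 19 20]]
```

View pics/c8.png

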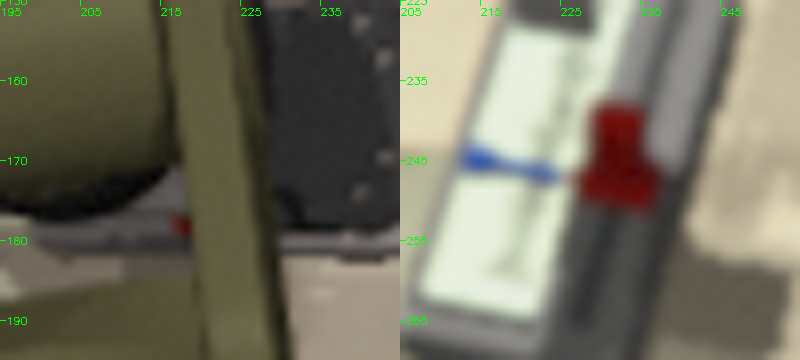

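My last row was one number short again and the move was refused, so the arm still hides the top view. The side view already shows the needle's tip (224,247) running into the marker's pointer (227,247). I'll clear the arm and check by numbers.

>>> {"op": "servo_tool", "data": {
  "rows": [2,4,0,0,0,0,0,4,8,0,0,0,0,0,6,12,0,0,0,0,0,8,16,0,0,0,0,0,10.5,20,0,0,0,0,0,12.5,23.5,0,0,0,0,0,13,26,0,0,0,0,0,13,26,0,0,0,0,0]
}}

```text
time: 27.65
eef_pos: [0.4613, 0.3841, 0.179]
orientation: [-0.021, -3.14, 0.001]
wrist_force: [0.3, -0.1, -0.0]
opening: 0.0936
gripper_force: 0.0
```

```bash
python3 - <<'E'
from h import *
np.set_printoptions(precision=4,suppress=True,linewidth=200)
t=np.mean([camera("top").astype(float) for _ in range(4)],0)
r,g,b=t[...,0],t[...,1],t[...,2]
red=np.clip(r-(g+b)/2,0,None);blue=np.clip(b-(r+g)/2,0,None)
print(np.round(red[166:181,213:226]).astype(int))
print(np.round(blue[163:171,213:226]).astype(int))
print(get_state()['eef_pos'],get_state()['time'])
E
```

```text
[[  6   5   5   6   8   0   0   0   6   6   6   5   5]
 [  6   6   6   5   9   0   0   1   8   6   6   6   5]
 [  6   6   5   6   6   0   0   0   6   6   6   6   6]
 [  5   6   6   5   6   4  16   7   6   6   6   7   7]
 [  6   6   6   6   9  24  54  16   5   6   7   7   6]
 [  7   6   8  39  62  80  98  62  40  15   7   7   7]
 [  8   7  10  74 119 121 119  98  83  26   9   8   8]
 [  8   7  10  86 118 123 119  88  91  26   7   7   8]
 [  5   3   9  94 119 122 117  86  86  30   5   5   5]
 [  1   1   8  97 120 120 117  88  78  27   2   2   2]
 [  4   4   3  76 110 115  99  77  73  22   5   5   4]
 [  6   4   4  42  76  82  69  77  77  23   6   7   8]
 [  8   5   5  40  94 102  99 105  83  20   7   8   8]
 [  8   8   7  16  44  46  45  46  26  10   8   8   8]
 [  8   7   7   6   8   9   9   9   6   7   7   7   8]]
[[ 0  0  0  0  0  4 43  0  0  0  0  0  0]
 [ 0  0  0  0  0 12 47  0  0  0  0  0  0]
 [ 0  0  0  0  0 20 49  0  0  0  0  0  0]
 [ 0  0  0  0  0 28 49  0  0  0  0  0  0]
 [ 0  0  0  0  0 30 49  1  0  0  0  0  0]
 [ 0  0  0  0  0 24 50  2  0  0  0  0  0]
 [ 0  0  0  0  0  0  9  0  0  0  0  0  0]
 [ 0  0  0  0  0  0  0  0  0  0  0  0  0]]
[0.4631 0.3807 0.1796] 27.85
```

```bash
python3 -c "
from cell import *
print(sign_off())"
```

```text
the job is handed in; nothing more can be done
None
```

The job is handed in: the tester was pressed on the spot at about 12–13 N for nearly 2 s, the needle reads about 35 mm, the tester is back upright in its cradle, and the red marker is level with the needle to about 1 mm. I had to slide the marker twice, because a refused release call let the arm drag it back the first time; in the top view nothing else had moved.

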